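# Stack two calibration blocks with an insulating sheet between

## Task

On the calibration bench, slide the aluminium block that stands in one of the two painted outlines across the bench top, without lifting it, until it sits square inside the empty outline. Then lay the insulating sheet from its rest squarely on that block so that it covers the whole top, and set the second aluminium block squarely on the sheet, right above the first block and wells upward. Set things down rather than drop them, and leave the beaker, bottle and handset where they are.

Things in the scene. Friction and masses are not known exactly. Their poses are not given: they have to be found in the camera images.
- lower_block: plain aluminium block, 100 (x) x 48 (y) x 35 (z) mm, about 0.45 kg, with two small dark well dots on one end face only; standing loose on the bench inside the outline mark_from. Origin: centre of its underside; x along its length, z up. A half turn about z makes no difference.
- mark_to: the empty painted outline on the bench, a flat dark rectangular line, 116 x 64 mm inside, line 6 mm wide, no height to speak of (0.6 mm, things slide over it freely). Origin: its centre, on the bench top; x along its length. The block may sit either way round in it.
- mark_from: the other painted outline, the same shape and size, in which lower_block stands at the start. Origin: its centre, on the bench top; x along its length.
- sheet: insulating sheet: a stiff flat red-brown board, 124 (x) x 64 (y) x 6 (z) mm, about 80 g, lying loose on the rest with its underside 30 mm above the bench. Origin: centre of its underside; x along its length, z up (both faces alike, a half turn makes no difference). Can be gripped across its width from above, fingertips a few mm below its underside.
- upper_block: second aluminium block, 100 (x) x 48 (y) x 42 (z) mm, about 0.5 kg, with a row of three dark round wells (16 mm, flush, only dark spots) on its top; standing loose on the bench away from the outlines. Origin: centre of its underside; x along its length, z up. A half turn about z makes no difference.
- rest: low fixed grey rest under the sheet: a bar 100 (x) x 32 (y) mm on a foot 110 x 40 x 8 mm, top 30 mm above the bench. Origin: centre of its underside, on the bench; x along its length, parallel to the sheet's to within a few degrees.
- beaker: bystander: open steel beaker, 72 mm across, 95 mm high, loose. Origin: centre of its underside.
- bottle: bystander: white capped bottle, 60 mm across, 130 mm high, loose. Origin: centre of its underside.
- handset: bystander: black hand-held meter lying flat, 150 x 75 x 32 mm, loose. Origin: centre of its underside.
Not all that is in view belongs to the job. What is shaped like the lower_block but yellow is not meant. There is more than one size of the sheet; the job needs the larger.

How it is judged:
By the outcome, as a careful person would: the job done as asked, in the order asked, and still so for the second after the job is handed in, with the robot touching nothing.
It also fails if it takes over 72 s, if anything falls off the work surface, if the arm or the gripper's body presses on something with over 40 N, if the wrist force passes 120 N, or if a joint passes its speed limit or range.

## Robot

A 6-joint arm with a two-finger parallel gripper is mounted at the origin on the work surface. World frame = base frame: x ahead of the robot, y to its left, z up, the work surface at z = 0. Lengths are in m, angles in rad, forces in N, time in s.
With the tool pointing down it reaches from about 0.35 to 0.775 m from the base axis. Payload 5.5 kg.
Tool frame: the origin (TCP) lies on the centre line of the jaws, within the pads' length; the fingertips stand 11 mm ahead of it and the grasp point (between the pads) lies 8 mm behind it; z points along the fingers, y is the line along which they close (so a half turn about z gives the same grasp; the last joint's range is limited). The gripper opens to 85 mm and grips with 20 to 120 N. Pads are 22 mm wide; open, the fingers measure 114 mm over their backs; the gripper's body (76 mm by 85 mm) begins 54 mm behind the grasp point. The pads swing forward as they close: fully open they stand 13 mm farther back than shut.
Start: joints at [-1.328, 0.313, 0.046, 1.304, 0, 1.431], TCP at [0.215, -0.533, 0.242] pointing down, gripper open.
Joint ranges: [-2.76, 2.76], [-0.86, 1.69], [-1.03, 1.26], [-2.2, 2.34], [-1.47, 1.5], [-3.14, 3.14]. Speed limits (rad/s): [2.57, 2.57, 3.14, 3.14, 3.14, 3.14].

## Interface

Orientations are given as a unit quaternion [w, x, y, z].
In Python, from workcell import env, viewer, order, models gives the robot as it stands.
- The arm moves only by the tool drive_tool, never from a script. Its argument "series" is a list that holds one entry, the list of rows, each a list of 6 numbers: the shift along the tool's x, y, z each as a share of 120 mm, from -1 to 1, then the turn, a rotation vector about the tool's x, y, z each as a share of 180 degrees, from -1 to 1. A call has 1 to 20 rows; each row shifts and turns the commanded pose from where the row before left it, along the tool's axes as they then stand; what a row does not reach is not made up. A row lasts 1/8 s, in which the tool goes at most 62.5 mm and 10.7 degrees, less where a joint would pass 70% of its speed; a pose out of reach is approached as far as the arm can. A call with a number of a shift or a turn outside -1 to 1 is refused whole. A call with a gripper value outside its range is refused whole. "jaw" is the opening, from -1 (shut) to 1 (fully open), set as the call begins (left out, the last holds). The fingers move at their own pace and stop on an object; "grip_force" is the grip in N (left out, the last holds). Time passes only in rows, so rows that do not move let the fingers close. It gives the time, the measured TCP pose, the force, the opening and the grip force at its end, in the units of the state.
- env.get_state(): the state, without advancing time (a new reading comes with each control period).
- viewer.read_camera(name): name is "scene" or "top" or "wrist"; returns the picture (480x640x3 uint8, red, green, blue); there is no depth.
- viewer.camera_info(name): a dict with "intrinsics" (3x3 intrinsics, pixels), "D" ([k1, k2, p1, p2, k3] as OpenCV has them; the pictures are not rectified), "R" (3x3) and "t" (3): a world point X has camera coordinates R X + t; the wrist camera has in their place "T_tool_cam" (4x4, takes a point from camera to tool coordinates, whose origin is the TCP and whose axes are the flange's). Camera axes: x right, y down, z forward; pixel columns grow to the right and rows downward; lengths in m; the calibration is good to about 2 mm. A picture is of the moment at which its call begins: read the wrist's pose just before it. camera_info takes no time and is no camera call.
- order.hand_in(): hands the job in; it is judged then, once.
Trained networks look in the newest picture that a camera, given by its name, has taken for a name from the list of things; names that differ only in an ending like _2 or _b are one class to them, and where a whole thing is asked for, a point or a joint stands for the part that bears it (a point fixed in the world has none). Each returns a list of dicts, best first, with "score" (0 to 1); they miss things now and then, are a little off and sometimes report something else, mostly with a low value. They report only what shows in the picture. A call takes as long as a camera call. They do not tell look-alikes from the thing itself.
- models.silhouettes(label, camera): "region" (480x640 bool, what is visible of it) and "location" ([column, row] in pixels, amid what is visible of it).
The state is a dict: "clock": time; "joint_pos": joint angles; "qvel": joint speeds; "tau": joint torques, N m; "tcp_pos": TCP position; "orientation": TCP orientation; "wrist_force": force on the tool from outside, world axes, zero at the start; "ft_torque": the same for the moment, N m; "finger_gap": finger opening in m; "grip_force": force on a finger pad.
Only numpy, scipy, OpenCV 4.12 (cv2) and the standard library are available. Lean on these libraries where they do the work, as an engineer would, in place of code of your own. Each camera call takes 0.05 s, during which the arm holds its last target. There are 200 camera calls.

## Working session

There is one attempt and no reset: what is moved stays moved. The work goes in short steps, Python scripts to look and compute and a tool call to move; the robot and the scene stay as the last step left them, time stands still between calls to the robot, and variables do not carry over. Pictures are saved under pics/ and viewed, at most 10 in all, crops included, and the job is handed in when it is done.

Besides the shell and the picture viewer there is one more tool, called after "Emit:" by a JSON object that holds its "op" and its "data", one argument or row to a line. drive_tool: Moves the arm, as the interface text tells. Its arguments: {"type":"object","properties":{"series":{"type":"array"},"jaw":{"type":"number"},"grip_force":{"type":"number"}},"required":["series"]}

```bash
mkdir -p pics; ls; python3 - <<'E'
from workcell import env, viewer, order, models
import cv2, numpy as np
np.set_printoptions(precision=4,suppress=True)
s=env.get_state(); print({k:np.round(v,3) for k,v in s.items()})
for c in ["top","scene"]:
    im=viewer.read_camera(c); cv2.imwrite(f"pics/{c}0.png",im[:,:,::-1])
for c in ["top","scene","wrist"]:
    print(c,viewer.camera_info(c))
E
```

```text
pics
{'clock': np.float64(0.0), 'joint_pos': array([-1.328,  0.314,  0.045,  1.304,  0.   ,  1.431]), 'qvel': array([ 0.   , -0.001, -0.002,  0.001,  0.002, -0.002]), 'tau': array([ -0.003, -48.062,  29.854,   0.019,  -0.   ,   0.   ]), 'tcp_pos': array([ 0.215, -0.533,  0.241]), 'orientation': array([-0.001,  0.982,  0.19 , -0.   ]), 'wrist_force': array([ 0.583,  0.177, -0.422]), 'ft_torque': array([ 0.025,  0.001, -0.007]), 'grip_force': np.float64(0.0), 'finger_gap': np.float64(0.085)}
top {'intrinsics': array([[475.2924,   0.    , 317.7677],
       [  0.    , 475.2924, 242.6469],
       [  0.    ,   0.    ,   1.    ]]), 'D': array([0.0348, 0.    , 0.    , 0.    , 0.    ]), 'R': array([[-0.012 , -0.9999,  0.0097],
       [-0.9868,  0.0102, -0.1615],
       [ 0.1614, -0.0115, -0.9868]]), 't': array([-0.0399,  0.5708,  0.9366])}
scene {'intrinsics': array([[562.6281,   0.    , 321.9061],
       [  0.    , 562.6281, 240.6282],
       [  0.    ,   0.    ,   1.    ]]), 'D': array([0.0073, 0.    , 0.    , 0.    , 0.    ]), 'R': array([[-0.4232,  0.9059,  0.0155],
       [ 0.586 ,  0.2867, -0.7579],
       [-0.691 , -0.3116, -0.6522]]), 't': array([ 0.2869, -0.2981,  1.5036])}
wrist {'intrinsics': array([[397.2937,   0.    , 326.1415],
       [  0.    , 397.2937, 236.7089],
       [  0.    ,   0.    ,   1.    ]]), 'D': array([0.0175, 0.    , 0.    , 0.    , 0.    ]), 'T_tool_cam': array([[ 0.0011, -0.9462, -0.3235,  0.0845],
       [ 1.    ,  0.0008,  0.001 , -0.0005],
       [-0.0007, -0.3235,  0.9462, -0.1327],
       [ 0.    ,  0.    ,  0.    ,  1.    ]])}
```

View pics/top0.png

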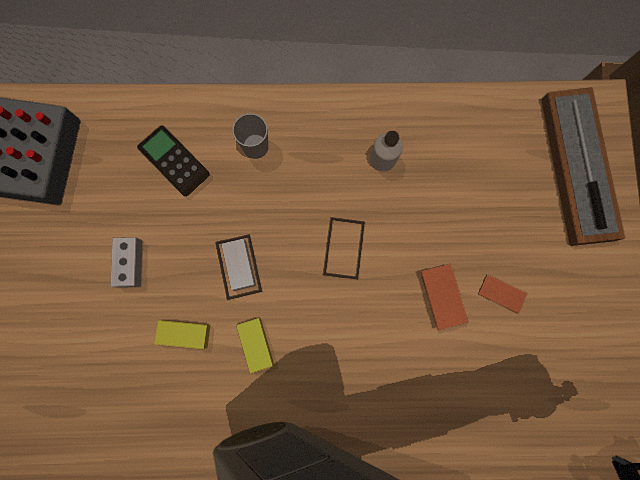

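View pics/scene0.png

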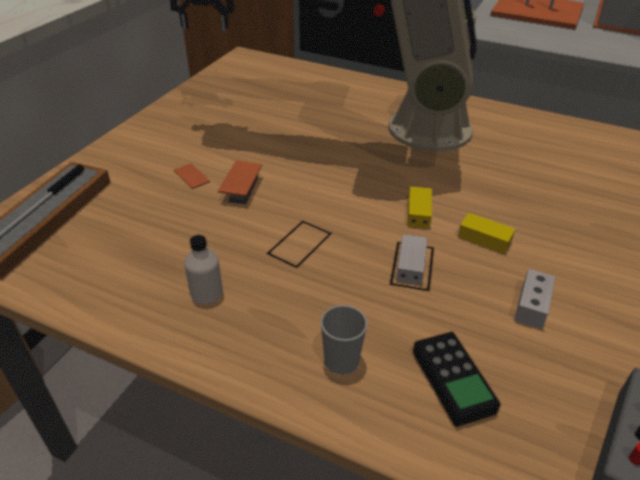

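The top view shows the block in its outline at (239,266), the empty outline at (344,248), the large sheet at (444,297), the upper block with its wells at (126,262), and two yellow decoys and a small sheet. I'll fit box models to the masks.

```bash
cat > h.py <<'E'
from workcell import env, viewer, order, models
import cv2, numpy as np
from scipy.optimize import minimize
from scipy.spatial.transform import Rotation as Ro
np.set_printoptions(precision=4,suppress=True)
DIM={'lower_block':(.1,.048,.035),'upper_block':(.1,.048,.042),'sheet':(.124,.064,.006),'mark_to':(.128,.076,.0006),
 'mark_from':(.128,.076,.0006),'beaker':(.072,.072,.095),'bottle':(.06,.06,.13),'handset':(.15,.075,.032)}
def cam(c,s=None):
    i=viewer.camera_info(c)
    if 'R' in i: return i['intrinsics'],i['D'],np.array(i['R']),np.array(i['t'])
    q=s['orientation']; T=np.eye(4); T[:3,:3]=Ro.from_quat([q[1],q[2],q[3],q[0]]).as_matrix(); T[:3,3]=s['tcp_pos']
    M=np.linalg.inv(T@i['T_tool_cam']); return i['intrinsics'],i['D'],M[:3,:3],M[:3,3]
def proj(P,C):
    K,D,R,t=C; return cv2.projectPoints(np.float64(P).reshape(-1,1,3),cv2.Rodrigues(R)[0],t,K,D)[0].reshape(-1,2)
def ground(uv,C,z):
    K,D,R,t=C; p=cv2.undistortPoints(np.float64([[uv]]),K,D).ravel()
    d=R.T@np.r_[p,1]; o=-R.T@t; return o+d*(z-o[2])/d[2]
def corners(d,p,z):
    c,s=np.cos(p[2]),np.sin(p[2]); return np.array([[p[0]+c*a*d[0]/2-s*b*d[1]/2,p[1]+s*a*d[0]/2+c*b*d[1]/2,z+k*d[2]] for a in(-1,1) for b in(-1,1) for k in(0,1)])
def hullmask(d,p,z,C,S=4):
    h=cv2.convexHull(np.float32(proj(corners(d,p,z),C)))
    m=np.zeros((480,640),np.uint8); cv2.fillPoly(m,[np.int32(np.round(h*16))],255,cv2.LINE_AA,4); return m/255.
def fit(d,z,obs,p0=None):
    """obs: list of (mask,C); box pose by least mask difference"""
    if p0 is None:
        m,C=obs[0]; ys,xs=np.nonzero(m); g=ground((xs.mean(),ys.mean()),C,z+d[2]*.7)[:2]; st=[np.r_[g,a] for a in np.arange(0,np.pi,np.pi/8)]
    else: st=[np.array(p0)]
    def f(p): return sum(np.abs(hullmask(d,p,z,C)-m).sum()/m.sum() for m,C in obs)
    s=min(st,key=f)
    for k in (.02,.005):
        sim=np.array([s,s+[k,0,0],s+[0,k,0],s+[0,0,k*10]]); r=minimize(f,s,method='Nelder-Mead',options=dict(initial_simplex=sim,xatol=1e-5,fatol=1e-5)); s=r.x
    s[2]=(s[2]+np.pi/2)%np.pi-np.pi/2
    return s,r.fun
def look(c,name=None):
    s=env.get_state(); im=viewer.read_camera(c)
    if name: cv2.imwrite(f'pics/{name}.png',im[:,:,::-1])
    return im,cam(c,s)
def delta(x,y,z,yaw):
    """shift (units of 120mm, in present tool axes), and turn in units; yaw = world angle of tool y (mod pi)"""
    s=env.get_state(); q=s['orientation']; R=Ro.from_quat([q[1],q[2],q[3],q[0]]).as_matrix()
    sh=R.T@(np.array([x,y,z])-s['tcp_pos'])/.12
    best=None
    for k in (-1,0,1,2):
        a=yaw+k*np.pi; Y=np.array([np.cos(a),np.sin(a),0]); Z=np.array([0,0,-1.]); G=np.c_[np.cross(Y,Z),Y,Z]
        r=Ro.from_matrix(R.T@G).as_rotvec()/np.pi
        if best is None or np.linalg.norm(r)<np.linalg.norm(best): best=r
    print('shift',sh,'turn',best,'tcp',s['tcp_pos'],'q6',s['joint_pos'][5],'t',s['clock'],'F',s['wrist_force'],'gap',s['finger_gap'])
E
python3 - <<'E'
from h import *
ims={c:look(c) for c in('top','scene')}
for n in ['lower_block','upper_block','sheet','rest','mark_to','mark_from','beaker','bottle','handset']:
    for c in ('top','scene'):
        for r in models.silhouettes(n,c):
            if r['score']<.2: continue
            m=r['region']; C=ims[c][1]; l=r['location']
            if n.startswith('mark'):
                ys,xs=np.nonzero(m); h=cv2.convexHull(np.int32(np.c_[xs,ys])); m=np.zeros((480,640),np.uint8); cv2.fillPoly(m,[h],1)
            z=.03 if n=='sheet' else 0
            o=fit(DIM[n],z,[(m.astype(float),C)]) if n in DIM else ''
            print(n,c,round(r['score'],2),np.round(l),int(m.sum()),*o)
E
```

```text
lower_block top 0.93 [180. 335.] 1343 [0.3888 0.234  1.4673] 0.07639612807148176
lower_block top 0.84 [236. 264.] 1184 [0.5311 0.1213 0.2341] 0.12144607843137256
lower_block top 0.67 [258. 345.] 1303 [0.3642 0.086  0.3066] 0.08246429807533143
lower_block scene 0.88 [488. 233.] 1422 [0.3871 0.2335 1.513 ] 0.08325749427759853
lower_block scene 0.64 [408. 258.] 1208 [0.5295 0.1208 0.2335] 0.09372808726139462
lower_block scene 0.58 [418. 208.] 948 [0.3644 0.084  0.2811] 0.09246297675188218
upper_block top 0.71 [124. 260.] 1412 [ 0.5361  0.3527 -0.0169] 0.16286452257957004
upper_block scene 0.89 [534. 296.] 1637 [ 0.536   0.3543 -0.003 ] 0.08450417430258601
sheet top 0.69 [447. 296.] 1942 [ 0.4595 -0.3048  0.2324] 0.06979059388946103
sheet top 0.59 [501. 294.] 1020 [ 0.4642 -0.4249  0.7934] 1.0278738946559016
sheet scene 0.84 [239. 176.] 1019 [ 0.458  -0.3057  0.24  ] 0.06759799111008485
sheet scene 0.74 [192. 172.] 501 [ 0.5    -0.4081  0.7383] 1.067527689718602
rest scene 0.71 [414. 286.] 367
rest scene 0.54 [242. 196.] 203
mark_to top 0.77 [356. 251.] 2135 [ 0.5665 -0.1021 -0.145 ] 0.03314689810350369
mark_to scene 0.76 [291. 236.] 1669 [ 0.5667 -0.1038 -0.1372] 0.03489232721249075
mark_from top 0.89 [223. 264.] 2160 [0.529  0.1252 0.2066] 0.04268518518518518
mark_from scene 0.83 [427. 279.] 1790 [0.53   0.1248 0.242 ] 0.05059918939642897
beaker top 0.94 [252. 135.] 1250 [0.7985 0.0906 0.3982] 0.4845050980392157
beaker scene 0.86 [343. 340.] 2540 [0.7898 0.0884 0.3679] 0.40940404508260003
bottle top 0.78 [382. 153.] 921 [ 0.7601 -0.1857  1.1868] 0.7660471354665644
bottle scene 0.93 [202. 272.] 1896 [ 0.7642 -0.1961  0.7143] 0.5374058906262927
handset top 0.82 [174. 162.] 2472 [0.7624 0.2684 0.7609] 0.07920077416079699
handset scene 0.64 [454. 381.] 4641 [0.7573 0.2659 0.766 ] 0.13414958743678465
```

Emit:
{"op": "drive_tool", "data": {
  "series": [
    [[0.248,-0.227,0.02,0,0,0],[0.248,-0.227,0.02,0,0,0],[0.248,-0.227,0.02,0,0,0],[0.248,-0.227,0.02,0,0,0],[0.248,-0.227,0.02,0,0,0],[0.248,-0.227,0.02,0,0,0],[0.248,-0.227,0.02,0,0,0],[0.248,-0.227,0.02,0,0,0],[0.248,-0.227,0.02,0,0,0],[0.248,-0.227,0.02,0,0,0],[0.248,-0.227,0.02,0,0,0],[0.248,-0.227,0.02,0,0,0],[0.248,-0.227,0.02,0,0,0],[0.248,-0.227,0.02,0,0,0],[0.248,-0.227,0.02,0,0,0],[0.248,-0.227,0.02,0,0,0],[0.248,-0.227,0.02,0,0,0],[0.248,-0.227,0.02,0,0,0],[0,0,0,0,0,0.047],[0,0,0,0,0,0]]
  ],
  "jaw": 1
}}

```text
clock: 3.6
tcp_pos: [0.5285, 0.122, 0.1988]
orientation: [0.0, 0.993, 0.119, -0.0]
wrist_force: [-0.3, -0.7, 0.1]
finger_gap: 0.0855
grip_force: 0.0
```

```bash
python3 - <<'E'
from h import *
im,C=look('wrist','w1')
for r in models.silhouettes('lower_block','wrist'):
    print(round(r['score'],2),np.round(r['location']),*fit(DIM['lower_block'],0,[(r['region'].astype(float),C)]))
for r in models.silhouettes('mark_from','wrist'): 
    print(r['score'],r['location'])
delta(.530,.121,.016,1.571+.234)
E
```

```text
0.77 [325. 203.] [0.531  0.1216 0.2307] 0.055819057882154764
0.74 [322. 380.] [0.3654 0.0848 0.2913] 0.031764771143937685
0.64 [150. 317.] [0.389  0.2345 1.4568] 0.5517761086735579
0.68 [284.4, 175.5]
shift [0.0125 0.0038 1.5264] turn [ 0.0001 -0.      0.0008] tcp [0.5284 0.1211 0.1992] q6 2.982224627307246 t 3.75 F [-0.2368  0.677   0.2913] gap 0.08541837182862219
```

View pics/w1.png

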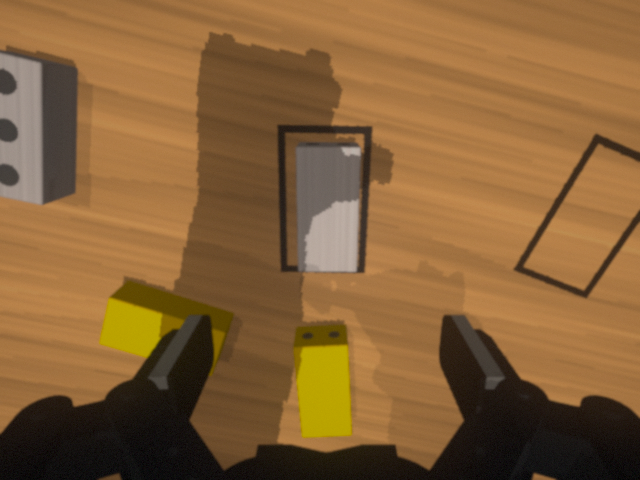

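The wrist picture shows the plain block at (330,205) in mark_from, with the three yellow and upper blocks well clear of the fingers' path. Descending to grip it low.

Emit:
{"op": "drive_tool", "data": {
  "series": [
    [[0.014,0.002,0.254,0,0,0],[0,0,0.254,0,0,0],[0,0,0.254,0,0,0],[0,0,0.254,0,0,0],[0,0,0.254,0,0,0],[0,0,0.156,0,0,0],[0,0,0.1,0,0,0],[0,0,0,0,0,0],[0,0,0,0,0,0]]
  ]
}}

```text
clock: 4.88
tcp_pos: [0.531, 0.1215, 0.0168]
orientation: [0.0, 0.993, 0.117, 0.001]
wrist_force: [-0.4, -0.5, 0.1]
finger_gap: 0.0857
grip_force: 0.0
```

Emit:
{"op": "drive_tool", "data": {
  "series": [
    [[0,0,0,0,0,0],[0,0,0,0,0,0],[0,0,0,0,0,0],[0,0,0,0,0,0],[0,0,0,0,0,0],[0,0,0,0,0,0]]
  ],
  "jaw": -1,
  "grip_force": 30
}}

```text
clock: 5.62
tcp_pos: [0.5308, 0.1215, 0.0166]
orientation: [0.0, 0.993, 0.117, 0.001]
wrist_force: [-1.5, -2.1, 5.7]
finger_gap: 0.0472
grip_force: 33.1
```

```bash
python3 - <<'E'
from h import *
delta(.5665,-.103,.016,1.571-.141)
E
```

```text
shift [-0.1462  1.8887  0.0063] turn [ 0.0001 -0.0004  0.1196] tcp [0.5308 0.1215 0.0166] q6 2.9843415716731054 t 5.625 F [-1.4503 -2.1073  5.6914] gap 0.047230891660341855
```

Emit:
{"op": "drive_tool", "data": {
  "series": [
    [[-0.006,0.08,0,0,0,0],[-0.012,0.157,0,0,0,0],[-0.012,0.157,0,0,0,0],[-0.012,0.157,0,0,0,0],[-0.012,0.157,0,0,0,0],[-0.012,0.157,0,0,0,0],[-0.012,0.157,0,0,0,0],[-0.012,0.157,0,0,0,0],[-0.012,0.157,0,0,0,0],[-0.012,0.157,0,0,0,0],[-0.012,0.157,0,0,0,0],[-0.012,0.157,0,0,0,0],[-0.006,0.08,0,0,0,0],[0,0,0,0,0,0.03],[0,0,0,0,0,0.03],[0,0,0,0,0,0.03],[0,0,0,0,0,0.03],[0,0,0,0,0,0],[0,0,0,0,0,0]]
  ]
}}

```text
clock: 8.0
tcp_pos: [0.567, -0.1028, 0.0166]
orientation: [0.0, 0.998, -0.07, 0.001]
wrist_force: [0.0, -0.1, 4.8]
finger_gap: 0.0476
grip_force: 33.1
```

```bash
python3 - <<'E'
from h import *
delta(.5665,-.103,.0166,1.571-.141)
for c in('top','wrist'):
    im,C=look(c,c+'2')
    for r in models.silhouettes('lower_block',c):
        if r['region'].sum()>0: print(c,round(r['score'],2),np.round(r['location']),*fit(DIM['lower_block'],0,[(r['region'].astype(float),C)]))
    for r in models.silhouettes('mark_to',c):
        m=r['region']; ys,xs=np.nonzero(m); h=cv2.convexHull(np.int32(np.c_[xs,ys])); m=np.zeros((480,640),np.uint8); cv2.fillPoly(m,[h],1)
        print('mark',c,r['score'],*fit(DIM['mark_to'],0,[(m.astype(float),C)]))
E
```

```text
shift [-0.0036  0.002   0.0003] turn [ 0.0001 -0.0005  0.0002] tcp [ 0.567  -0.1028  0.0166] q6 2.96304607324855 t 8.0 F [ 0.0045 -0.1089  4.784 ] gap 0.04756047042752115
top 0.87 [247. 331.] [ 0.3911  0.1003 -0.7927] 2.154943288790926
top 0.78 [181. 338.] [0.3877 0.2327 1.4405] 0.06693856956649709
wrist 0.94 [325. 315.] [ 0.5671 -0.1019 -0.1437] 0.12014917127071825
mark wrist 0.67 [ 0.5674 -0.1019 -0.1368] 0.022759423404064824
```

Emit:
{"op": "drive_tool", "data": {
  "series": [
    [[0,0,0,0,0,0],[0,0,0,0,0,0],[0,0,0,0,0,0],[0,0,-0.15,0,0,0],[0,0,-0.3,0,0,0],[0,0,-0.3,0,0,0],[0,0,-0.3,0,0,0],[0,0,-0.3,0,0,0],[0,0,-0.2,0,0,0],[0,0,0,0,0,0],[0,0,0,0,0,0]]
  ],
  "jaw": 1
}}

```text
clock: 9.68
tcp_pos: [0.5656, -0.1024, 0.2008]
orientation: [-0.0, 0.997, -0.071, -0.001]
wrist_force: [0.3, -0.5, -0.4]
finger_gap: 0.0854
grip_force: 0.0
```

```bash
python3 - <<'E'
from h import *
for c in('wrist','scene'):
    im,C=look(c,c+'3')
    for r in models.silhouettes('lower_block',c):
        if r['region'].sum()>0: print(c,round(r['score'],2),np.round(r['location']),*fit(DIM['lower_block'],0,[(r['region'].astype(float),C)]))
    for r in models.silhouettes('mark_to',c):
        m=r['region']; ys,xs=np.nonzero(m); h=cv2.convexHull(np.int32(np.c_[xs,ys])); m=np.zeros((480,640),np.uint8); cv2.fillPoly(m,[h],1)
        print('mark',c,r['score'],*fit(DIM['mark_to'],0,[(m.astype(float),C)]))
delta(.459,-.305,.2,1.571+.236)
E
```

```text
wrist 0.88 [324. 203.] [ 0.5676 -0.1027 -0.1431] 0.034196039161690464
wrist 0.88 [ 12. 403.] [ 0.3898  0.2851 -0.9222] 0.3517564281649335
mark wrist 0.7 [ 0.5674 -0.102  -0.1406] 0.013761853238759739
scene 0.82 [420. 206.] [0.3644 0.0841 0.2803] 0.07338935574229692
scene 0.69 [299. 235.] [ 0.5671 -0.1035 -0.0865] 0.07871395617070358
scene 0.66 [488. 233.] [0.3869 0.2334 1.5152] 0.05821510175886072
mark scene 0.54 [ 0.5716 -0.0964 -0.3064] 0.650802490621495
shift [-0.6422  1.7965  0.0094] turn [-0.0001  0.0005 -0.1203] tcp [ 0.5658 -0.1025  0.201 ] q6 2.9647115671737447 t 9.975 F [ 0.4594  0.5049 -0.2982] gap 0.08507582826295529
```

View pics/wrist3.png

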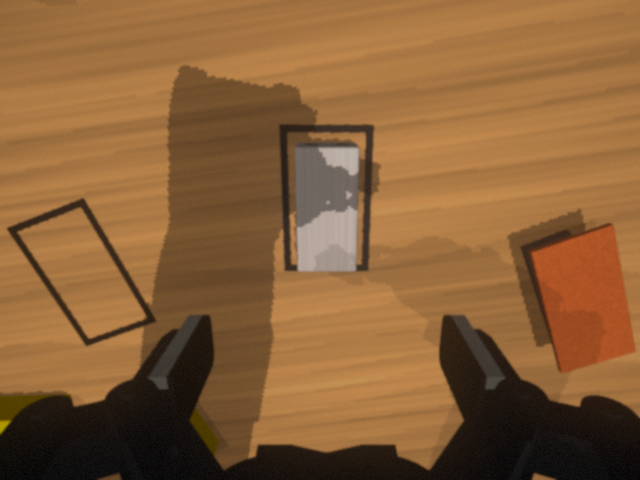

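The block at (327,207) sits square and centred within its outline. Next the sheet, at (580,300).

Emit:
{"op": "drive_tool", "data": {
  "series": [
    [[-0.08,0.225,0,0,0,0],[-0.08,0.225,0,0,0,0],[-0.08,0.225,0,0,0,0],[-0.08,0.225,0,0,0,0],[-0.08,0.225,0,0,0,0],[-0.08,0.225,0,0,0,0],[-0.08,0.225,0,0,0,0],[-0.08,0.225,0,0,0,0],[0,0,0,0,0,-0.04],[0,0,0,0,0,-0.04],[0,0,0,0,0,-0.04],[0,0,0,0,0,0],[0,0,0,0,0,0]]
  ]
}}

```text
clock: 11.6
tcp_pos: [0.4596, -0.3055, 0.2018]
orientation: [-0.0, 0.993, 0.116, -0.0]
wrist_force: [0.3, -0.5, -0.1]
finger_gap: 0.0853
grip_force: 0.0
```

```bash
python3 - <<'E'
from h import *
im,C=look('wrist','w4')
for r in models.silhouettes('sheet','wrist'):
    print(round(r['score'],2),np.round(r['location']),*fit(DIM['sheet'],.03,[(r['region'].astype(float),C)]))
delta(.459,-.305,.041,1.571+.236)
E
```

```text
0.86 [472. 227.] [ 0.4557 -0.4365  1.0943] 1.1622028590781583
0.73 [326. 206.] [ 0.4599 -0.3042  0.2395] 0.02466779307794183
shift [-0.0039 -0.0054  1.3409] turn [ 0.      0.     -0.0007] tcp [ 0.4596 -0.3055  0.2019] q6 2.175599966502423 t 11.7 F [-0.0976  0.0205 -0.5681] gap 0.08559637969787932
```

Emit:
{"op": "drive_tool", "data": {
  "series": [
    [[0.005,-0.01,0.25,0,0,-0.002],[0,0,0.25,0,0,0],[0,0,0.25,0,0,0],[0,0,0.25,0,0,0],[0,0,0.2,0,0,0],[0,0,0.15,0,0,0],[0,0,0.116,0,0,0],[0,0,0,0,0,0],[0,0,0,0,0,0]]
  ]
}}

```text
clock: 12.82
tcp_pos: [0.4603, -0.3046, 0.0267]
orientation: [0.0, 0.993, 0.12, 0.0]
wrist_force: [-0.2, 0.6, 0.5]
finger_gap: 0.0851
grip_force: 0.0
```

Emit:
{"op": "drive_tool", "data": {
  "series": [
    [[0,0,0,0,0,0],[0,0,0,0,0,0],[0,0,0,0,0,0],[0,0,0,0,0,0],[0,0,0,0,0,0]]
  ],
  "jaw": -1,
  "grip_force": 25
}}

```text
clock: 13.45
tcp_pos: [0.4605, -0.3047, 0.027]
orientation: [0.001, 0.993, 0.12, 0.001]
wrist_force: [-0.3, 0.1, 6.5]
finger_gap: 0.0632
grip_force: 27.3
```

Emit:
{"op": "drive_tool", "data": {
  "series": [
    [[0,0,-0.1,0,0,0],[0,0,-0.2,0,0,0],[0,0,-0.25,0,0,0],[0,0,-0.2,0,0,0],[0,0,0,0,0,0],[0,0,0,0,0,0]]
  ]
}}

```text
clock: 14.2
tcp_pos: [0.4595, -0.3039, 0.1154]
orientation: [-0.0, 0.993, 0.12, -0.0]
wrist_force: [-0.2, -0.3, -0.8]
finger_gap: 0.0628
grip_force: 28.2
```

```bash
python3 - <<'E'
from h import *
im,C=look('wrist','w5'); look('scene','s5')
tz=env.get_state()['tcp_pos'][2]
for r in models.silhouettes('sheet','wrist'):
    for z in (.03+tz-.026,): print(round(r['score'],2),np.round(r['location']),*fit(DIM['sheet'],z,[(r['region'].astype(float),C)]))
delta(.5675,-.1025,.1,1.571-.142)
E
```

```text
0.83 [326. 302.] [ 0.4586 -0.3036  0.2332] 0.11903260101607484
0.73 [518. 270.] [ 0.5681 -0.5029 -0.5559] 1.0
shift [ 1.2774 -1.4113  0.1237] turn [-0.0005  0.0006  0.122 ] tcp [ 0.4592 -0.3036  0.1147] q6 2.170160490716954 t 14.35 F [-0.4483 -0.362  -1.131 ] gap 0.06344089705032116
```

View pics/w5.png

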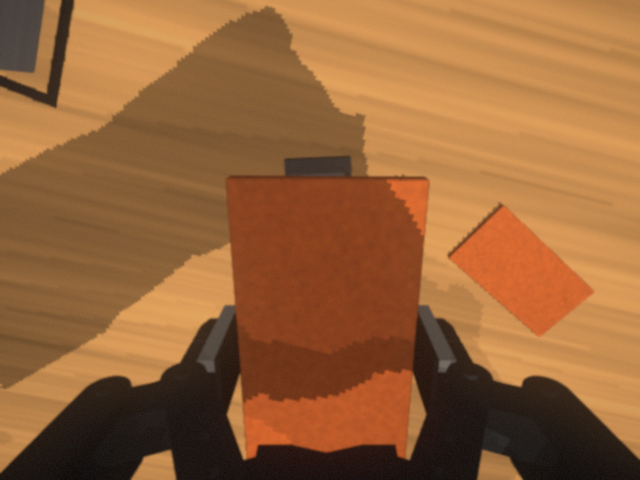

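The sheet is held level and centred between the pads at (326,300). The small sheet at (520,270) was not touched.

Emit:
{"op": "drive_tool", "data": {
  "series": [
    [[0.08,-0.09,0,0,0,0],[0.16,-0.176,0,0,0,0],[0.16,-0.176,0,0,0,0],[0.16,-0.176,0,0,0,0],[0.16,-0.176,0,0,0,0],[0.16,-0.176,0,0,0,0],[0.16,-0.176,0,0,0,0],[0.16,-0.176,0,0,0,0],[0.08,-0.09,0,0,0,0],[0,0,0,0,0,0.03],[0,0,0,0,0,0.03],[0,0,0,0,0,0.03],[0,0,0,0,0,0.032],[0,0,0,0,0,0],[0,0,0,0,0,0]]
  ]
}}

```text
clock: 16.23
tcp_pos: [0.5684, -0.103, 0.1159]
orientation: [0.0, 0.998, -0.07, -0.0]
wrist_force: [-0.6, -0.4, -1.3]
finger_gap: 0.0634
grip_force: 28.2
```

```bash
python3 - <<'E'
from h import *
delta(.568,-.1025,.036,1.571-.142)
E
```

```text
shift [-0.0036 -0.0033  0.6659] turn [0.     0.0001 0.0005] tcp [ 0.5684 -0.103   0.1159] q6 2.9638431304879713 t 16.225 F [-0.5795 -0.4446 -1.3074] gap 0.06335379553517477
```

Emit:
{"op": "drive_tool", "data": {
  "series": [
    [[-0.003,-0.003,0.15,0,0,0],[0,0,0.2,0,0,0],[0,0,0.15,0,0,0],[0,0,0.1,0,0,0],[0,0,0.066,0,0,0],[0,0,0,0,0,0],[0,0,0.01,0,0,0],[0,0,0.01,0,0,0],[0,0,0,0,0,0]]
  ]
}}

```text
clock: 17.35
tcp_pos: [0.5684, -0.1027, 0.034]
orientation: [0.0, 0.997, -0.071, 0.0]
wrist_force: [-0.0, -0.4, -0.9]
finger_gap: 0.0634
grip_force: 28.2
```

Emit:
{"op": "drive_tool", "data": {
  "series": [
    [[0,0,0.008,0,0,0],[0,0,0,0,0,0],[0,0,0,0,0,0]]
  ]
}}

```text
clock: 17.73
tcp_pos: [0.5682, -0.1026, 0.0328]
orientation: [0.0, 0.997, -0.071, 0.0]
wrist_force: [0.1, 0.4, -0.7]
finger_gap: 0.0632
grip_force: 28.2
```

Emit:
{"op": "drive_tool", "data": {
  "series": [
    [[0,0,0.006,0,0,0],[0,0,0,0,0,0],[0,0,0,0,0,0]]
  ]
}}

```text
clock: 18.1
tcp_pos: [0.5683, -0.1026, 0.0321]
orientation: [0.0, 0.997, -0.071, 0.0]
wrist_force: [0.4, 0.2, -0.2]
finger_gap: 0.0634
grip_force: 28.2
```

Emit:
{"op": "drive_tool", "data": {
  "series": [
    [[0,0,0.006,0,0,0],[0,0,0,0,0,0],[0,0,0,0,0,0]]
  ]
}}

```text
clock: 18.48
tcp_pos: [0.5683, -0.1026, 0.032]
orientation: [0.0, 0.997, -0.071, 0.0]
wrist_force: [-2.5, -0.1, 5.5]
finger_gap: 0.063
grip_force: 28.7
```

Emit:
{"op": "drive_tool", "data": {
  "series": [
    [[0,0,0,0,0,0],[0,0,0,0,0,0],[0,0,-0.02,0,0,0],[0,0,-0.15,0,0,0],[0,0,-0.3,0,0,0],[0,0,-0.3,0,0,0],[0,0,-0.3,0,0,0],[0,0,-0.3,0,0,0],[0,0,-0.15,0,0,0],[0,0,0,0,0,0],[0,0,0,0,0,0]]
  ],
  "jaw": 1
}}

```text
clock: 19.85
tcp_pos: [0.5678, -0.1025, 0.2127]
orientation: [-0.0, 0.997, -0.071, -0.001]
wrist_force: [0.4, 0.7, -0.1]
finger_gap: 0.0854
grip_force: 0.0
```

```bash
python3 - <<'E'
from h import *
im,C=look('wrist','w6')
for r in models.silhouettes('sheet','wrist'):
    print(round(r['score'],2),np.round(r['location']),*fit(DIM['sheet'],.035,[(r['region'].astype(float),C)]))
for r in models.silhouettes('mark_to','wrist'):
    m=r['region']; ys,xs=np.nonzero(m); h=cv2.convexHull(np.int32(np.c_[xs,ys])); m=np.zeros((480,640),np.uint8); cv2.fillPoly(m,[h],1)
    print('mark',r['score'],*fit(DIM['mark_to'],0,[(m.astype(float),C)]))
for r in models.silhouettes('lower_block','wrist'): print('lb',r['score'],r['location'])
delta(.536,.3535,.2,1.571-.01)
E
```

```text
0.74 [327. 202.] [ 0.5679 -0.1019 -0.1469] 0.023637649717299557
mark 0.82 [ 0.5677 -0.1022 -0.1414] 0.03621565040451571
lb 0.85 [21.6, 399.5]
lb 0.76 [204.7, 424.6]
shift [-0.7985 -3.7239  0.1071] turn [-0.0001  0.0006 -0.042 ] tcp [ 0.5677 -0.1024  0.2125] q6 2.965867761029038 t 20.05 F [0.7341 0.6241 0.4523] gap 0.08524519537585616
```

View pics/w6.png

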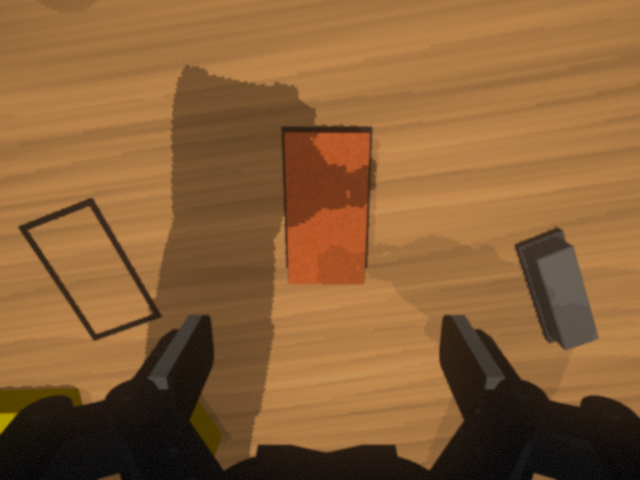

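The sheet covers the block squarely, with its centre at (327,205). I'll make the half turn so joint 6 stays in range, then go to the upper block.

Emit:
{"op": "drive_tool", "data": {
  "series": [
    [[0,0,0,0,0,-0.055],[0,0,0,0,0,-0.055],[0,0,0,0,0,-0.055],[0,0,0,0,0,-0.055],[0,0,0,0,0,-0.055],[0,0,0,0,0,-0.055],[0,0,0,0,0,-0.055],[0,0,0,0,0,-0.055],[0,0,0,0,0,-0.055],[0,0,0,0,0,-0.055],[0,0,0,0,0,-0.055],[0,0,0,0,0,-0.055],[0,0,0,0,0,-0.055],[0,0,0,0,0,-0.055],[0,0,0,0,0,-0.055],[0,0,0,0,0,-0.055],[0,0,0,0,0,-0.055],[0,0,0,0,0,-0.055],[0,0,0,0,0,-0.052]]
  ]
}}

```text
clock: 22.42
tcp_pos: [0.568, -0.1025, 0.213]
orientation: [-0.001, 0.002, 1.0, 0.0]
wrist_force: [-0.1, -0.2, -1.1]
finger_gap: 0.0851
grip_force: 0.0
```

Emit:
{"op": "drive_tool", "data": {
  "series": [
    [[0.021,0.271,0.007,0,0,0],[0.021,0.271,0.007,0,0,0],[0.021,0.271,0.007,0,0,0],[0.021,0.271,0.007,0,0,0],[0.021,0.271,0.007,0,0,0],[0.021,0.271,0.007,0,0,0],[0.021,0.271,0.007,0,0,0],[0.021,0.271,0.007,0,0,0],[0.021,0.271,0.007,0,0,0],[0.021,0.271,0.007,0,0,0],[0.021,0.271,0.007,0,0,0],[0.021,0.271,0.007,0,0,0],[0.021,0.271,0.007,0,0,0],[0.021,0.271,0.007,0,0,0],[0,0,0,0,0,0],[0,0,0,0,0,0]]
  ]
}}

```text
clock: 24.42
tcp_pos: [0.5372, 0.3526, 0.2012]
orientation: [-0.001, 0.005, 1.0, -0.001]
wrist_force: [-0.3, 0.1, 0.3]
finger_gap: 0.0856
grip_force: 0.0
```

```bash
python3 - <<'E'
from h import *
im,C=look('wrist','w7')
for r in models.silhouettes('upper_block','wrist'):
    p,e=fit(DIM['upper_block'],0,[(r['region'].astype(float),C)]); print(round(r['score'],2),np.round(r['location']),p,e)
    if e<.3: delta(p[0],p[1],.022,1.5708+p[2])
E
```

```text
0.94 [328. 207.] [0.5386 0.3547 0.0213] 0.03786423594621606
shift [-0.0092  0.023   1.4977] turn [-0.0002 -0.0001 -0.0102] tcp [0.5376 0.3521 0.2017] q6 0.46604618859760527 t 24.525 F [ 0.0412  0.2442 -0.6004] gap 0.08567526878983053
0.18 [238. 417.] [0.7507 0.2709 0.8225] 0.33319036225563553
```

View pics/w7.png

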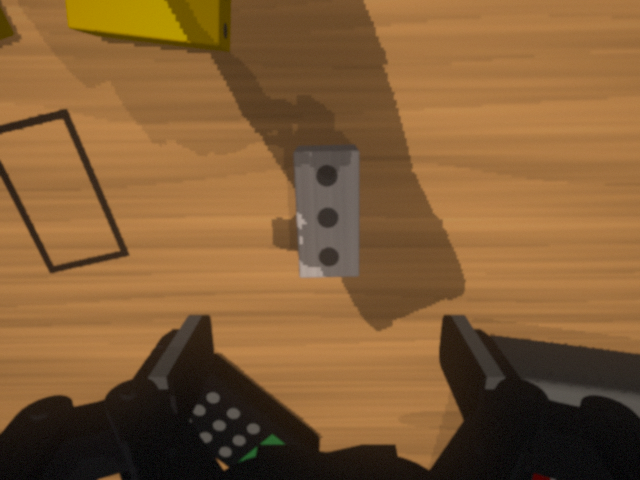

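The upper block, wells up, is at (328,210), clear of the handset and the box. Descending.

Emit:
{"op": "drive_tool", "data": {
  "series": [
    [[-0.009,0.023,0.25,0,0,-0.01],[0,0,0.25,0,0,0],[0,0,0.25,0,0,0],[0,0,0.25,0,0,0],[0,0,0.25,0,0,0],[0,0,0.15,0,0,0],[0,0,0.098,0,0,0],[0,0,0,0,0,0],[0,0,0,0,0,0]]
  ]
}}

```text
clock: 25.65
tcp_pos: [0.5394, 0.3561, 0.0233]
orientation: [0.001, -0.011, 1.0, 0.0]
wrist_force: [-0.1, 0.8, -0.2]
finger_gap: 0.0853
grip_force: 0.0
```

Emit:
{"op": "drive_tool", "data": {
  "series": [
    [[0,0,0,0,0,0],[0,0,0,0,0,0],[0,0,0,0,0,0],[0,0,0,0,0,0],[0,0,0,0,0,0],[0,0,0,0,0,0]]
  ],
  "jaw": -1,
  "grip_force": 60
}}

```text
clock: 26.4
tcp_pos: [0.5392, 0.3557, 0.0232]
orientation: [0.001, -0.011, 1.0, -0.0]
wrist_force: [-0.2, -1.5, 5.3]
finger_gap: 0.0474
grip_force: 65.0
```

Emit:
{"op": "drive_tool", "data": {
  "series": [
    [[0,0,-0.1,0,0,0],[0,0,-0.2,0,0,0],[0,0,-0.25,0,0,0],[0,0,-0.25,0,0,0],[0,0,-0.2,0,0,0],[0,0,0,0,0,0],[0,0,0,0,0,0]]
  ]
}}

```text
clock: 27.28
tcp_pos: [0.5376, 0.3554, 0.1406]
orientation: [-0.001, -0.011, 1.0, -0.0]
wrist_force: [-0.5, -0.0, -5.7]
finger_gap: 0.0469
grip_force: 63.8
```

```bash
python3 - <<'E'
from h import *
im,C=look('wrist','w8'); s=env.get_state()
for r in models.silhouettes('upper_block','wrist')[:1]:
    print(round(r['score'],2),*fit(DIM['upper_block'],s['tcp_pos'][2]-.0225,[(r['region'].astype(float),C)]))
delta(.5678,-.1024,.14,1.5708-.143)
E
```

```text
0.58 [0.5375 0.3564 0.0247] 0.11706323214510644
shift [-0.1708 -3.8183  0.0063] turn [-0.0006 -0.001   0.0524] tcp [0.5374 0.3552 0.1401] q6 0.43800792866941585 t 27.375 F [-0.1894 -1.2495 -5.96  ] gap 0.04720279395248498
```

View pics/w8.png

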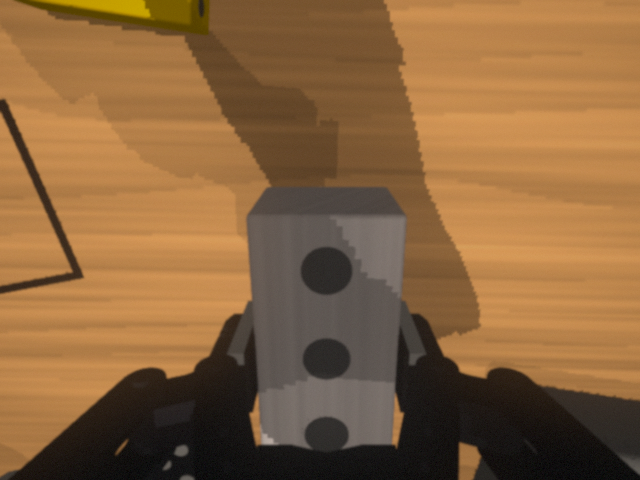

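The block is held straight, with the wells at (327,270) and (327,358). Carrying it over the stack.

Emit:
{"op": "drive_tool", "data": {
  "series": [
    [[0,-0.14,0,0,0,0],[-0.0133,-0.2723,0,0,0,0],[-0.0133,-0.2723,0,0,0,0],[-0.0133,-0.2723,0,0,0,0],[-0.0133,-0.2723,0,0,0,0],[-0.0133,-0.2723,0,0,0,0],[-0.0133,-0.2723,0,0,0,0],[-0.0133,-0.2723,0,0,0,0],[-0.0133,-0.2723,0,0,0,0],[-0.0133,-0.2723,0,0,0,0],[-0.0133,-0.2723,0,0,0,0],[-0.0133,-0.2723,0,0,0,0],[-0.0133,-0.2723,0,0,0,0],[-0.0133,-0.2723,0,0,0,0],[0,-0.14,0,0,0,0],[0,0,0,0,0,0.026],[0,0,0,0,0,0.026],[0,0,0,0,0,0],[0,0,0,0,0,0]]
  ]
}}

```text
clock: 29.75
tcp_pos: [0.5688, -0.1019, 0.142]
orientation: [-0.0, 0.07, 0.998, 0.0]
wrist_force: [1.0, -1.0, -5.8]
finger_gap: 0.0469
grip_force: 63.7
```

```bash
python3 - <<'E'
from h import *
delta(.568,-.1026,.067,1.5708-.143)
E
```

```text
shift [ 0.0057 -0.0072  0.6252] turn [ 0.     -0.0002  0.0009] tcp [ 0.5688 -0.1019  0.142 ] q6 -0.17578259537692992 t 29.75 F [ 0.9825 -1.0348 -5.847 ] gap 0.0468665475932445
```

Emit:
{"op": "drive_tool", "data": {
  "series": [
    [[0.006,-0.007,0.15,0,0,0.001],[0,0,0.2,0,0,0],[0,0,0.15,0,0,0],[0,0,0.08,0,0,0],[0,0,0.045,0,0,0],[0,0,0,0,0,0],[0,0,0,0,0,0],[0,0,0,0,0,0]]
  ]
}}

```text
clock: 30.75
tcp_pos: [0.5688, -0.103, 0.0679]
orientation: [0.001, 0.072, 0.997, -0.0]
wrist_force: [0.8, -0.1, -4.9]
finger_gap: 0.047
grip_force: 63.7
```

Emit:
{"op": "drive_tool", "data": {
  "series": [
    [[0,0,0.008,0,0,0],[0,0,0,0,0,0],[0,0,0,0,0,0]]
  ]
}}

```text
clock: 31.12
tcp_pos: [0.5683, -0.1028, 0.0662]
orientation: [0.0, 0.072, 0.997, -0.0]
wrist_force: [0.2, 0.3, -5.8]
finger_gap: 0.0471
grip_force: 63.7
```

Emit:
{"op": "drive_tool", "data": {
  "series": [
    [[0,0,0.008,0,0,0],[0,0,0,0,0,0],[0,0,0,0,0,0]]
  ]
}}

```text
clock: 31.5
tcp_pos: [0.5683, -0.1028, 0.0653]
orientation: [-0.0, 0.072, 0.997, -0.0]
wrist_force: [-0.3, 0.1, -5.1]
finger_gap: 0.0472
grip_force: 63.7
```

Emit:
{"op": "drive_tool", "data": {
  "series": [
    [[0,0,0.006,0,0,0],[0,0,0,0,0,0],[0,0,0,0,0,0]]
  ]
}}

```text
clock: 31.88
tcp_pos: [0.5684, -0.1028, 0.0646]
orientation: [0.0, 0.072, 0.997, -0.0]
wrist_force: [-0.3, -0.4, -4.8]
finger_gap: 0.0472
grip_force: 63.7
```

Emit:
{"op": "drive_tool", "data": {
  "series": [
    [[0,0,0.005,0,0,0],[0,0,0,0,0,0],[0,0,0,0,0,0]]
  ]
}}

```text
clock: 32.25
tcp_pos: [0.5684, -0.1029, 0.0642]
orientation: [0.0, 0.072, 0.997, -0.0]
wrist_force: [-0.3, 1.0, -3.0]
finger_gap: 0.0468
grip_force: 63.9
```

Touching: the load is starting to come off.

Emit:
{"op": "drive_tool", "data": {
  "series": [
    [[0,0,0.004,0,0,0],[0,0,0,0,0,0],[0,0,0,0,0,0]]
  ]
}}

```text
clock: 32.62
tcp_pos: [0.5684, -0.1028, 0.0641]
orientation: [0.0, 0.072, 0.997, -0.0]
wrist_force: [-3.8, 1.1, 5.8]
finger_gap: 0.047
grip_force: 64.9
```

Emit:
{"op": "drive_tool", "data": {
  "series": [
    [[0,0,0,0,0,0],[0,0,0,0,0,0],[0,0,0,0,0,0],[0,0,-0.05,0,0,0],[0,0,-0.2,0,0,0],[0,0,-0.3,0,0,0],[0,0,-0.3,0,0,0],[0,0,-0.3,0,0,0],[0,0,-0.15,0,0,0],[0,0,0,0,0,0],[0,0,0,0,0,0]]
  ],
  "jaw": 1
}}

```text
clock: 34.0
tcp_pos: [0.568, -0.1027, 0.2187]
orientation: [-0.0, 0.072, 0.997, 0.0]
wrist_force: [-0.4, 0.5, -0.8]
finger_gap: 0.0856
grip_force: 0.0
```

```bash
python3 - <<'E'
from h import *
for c in ('wrist','scene'):
    im,C=look(c,c+'9')
    for n,z in (('upper_block',.041),('sheet',.035),('mark_to',0)):
        for r in models.silhouettes(n,c)[:2]:
            m=r['region'].astype(np.uint8)
            if n!='upper_block':
                ys,xs=np.nonzero(m); h=cv2.convexHull(np.int32(np.c_[xs,ys])); m=np.zeros((480,640),np.uint8); cv2.fillPoly(m,[h],1)
            p,e=fit(DIM[n],z,[(m.astype(float),C)]); print(c,n,round(r['score'],2),p,e)
print(env.get_state()['clock'])
E
```

```text
wrist upper_block 0.86 [ 0.5674 -0.1016 -0.1571] 0.02787577010718204
wrist sheet 0.68 [ 0.5679 -0.1013 -0.1411] 0.019675269945772306
wrist mark_to 0.62 [ 0.5675 -0.101  -0.1293] 0.3587410397229758
scene upper_block 0.59 [ 0.5661 -0.1035 -0.0816] 0.07869432750534128
scene upper_block 0.4 [0.5263 0.1714 0.1789] 10.849389030974708
scene sheet 0.92 [ 0.5099 -0.3986  0.7903] 1.118231785756052
scene mark_to 0.83 [ 0.5704 -0.1022 -0.1454] 0.6225557280585743
34.4
```

View pics/wrist9.png

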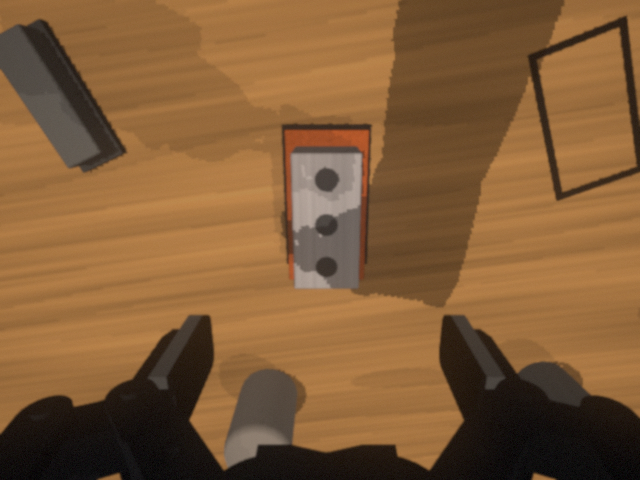

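View pics/scene9.png

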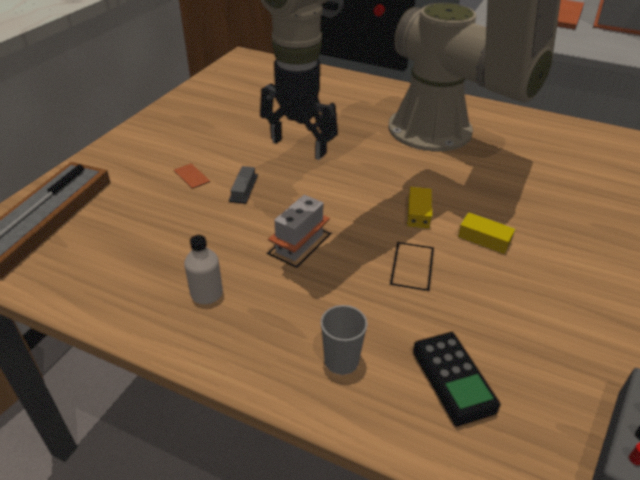

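The wrist picture shows the upper block centred at (327,220) on the sheet, wells up. The scene picture shows the stack standing square in mark_to at (300,235), with the bystanders untouched and the gripper clear.

```bash
python3 -c "
from workcell import order
print(order.hand_in())"
```

```text
the job is handed in; nothing more can be done
None
```

Job done and handed in at about 34 s of the 72 s allowed: the block was slid into the empty outline, the large sheet laid on it, and the upper block set on top wells up, all within about 1 mm and 1° by the wrist camera, with the bystanders where they were.

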